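Work a jammed alignment key loose and return it to its sprung holder

TASK

The orange-handled alignment key is jammed in the white frame's corner post, so a straight pull will not shift it: rock it over to each side of the slot until both blue lips have been pushed back, then pull it out. Push it, foot down and upright, between the red jaws of the sprung holder, and let go only when the foot is fully home and the jaws have closed behind it. Leave the carton, glue bottle, dish and screwdriver undisturbed.

Things in the scene. Friction and masses are not known exactly. Their poses are not given: they have to be found in the camera images.
- key_center (a point): Loose alignment key, 115 mm tall, 120 g, upright, foot down; the point is its centre, 57.5 mm above the foot's underside; z up the key, x its rocking direction. Steel neck 10.4 mm (x) by 16 mm (y); below it a wider foot 16 by 16 mm, 15 mm tall, square shoulder on top, tapering in x to 5 mm over the lowest 12 mm. Half a turn about z gives the same shape.
- key_handle (a point): Centre of the key's orange handle, 31.5 mm above the key's centre (89 mm above the foot's underside): a block 34 mm in x, 24 mm in y, 52 mm tall, same axes as the key. Grasp it across y (24 mm). While rocked, the key can slip round a little in the fingers; let go of in the slot, it stays there, leaning against a lip at most.
- post_seat (a point): Floor of the slot in the fixed white corner post, 20 mm above the bench; the key's foot stands here at the start, key axes along these axes. Post 70 mm (x) by 52 mm (y), top 42 mm above this point. Slot 20 mm wide in y; its pocket, 17 mm long in x, holds the foot while the key leans to +x or -x, pivoting about 12 mm above this point.
- panel_mid (a point): Middle of the top edge of the fixed white panel, 50 mm tall and 14 mm thick, that runs along +x from the slotted post; 145 mm from the slot. It ends at a second white post, 50 by 52 mm, 62 mm tall, 280 mm from the slot.
- lip_near (a joint): Blue lip on the slot's -x side, 16 to 39 mm above the slot floor, overhanging the foot's shoulder. 0 = closed, 5.5 mm from the slot's centre (starts 0 to 0.6 mm); 0.005 m = end stop. Stiff: moves at 30 N, stays where left. Leaning the handle 12 degrees to -x (10 to 15 N) pushes it back about 2.7 mm, 15 degrees about 3.7 mm. The shoulder passes once both lips are 2.5 mm or more back.
- lip_far (a joint): The same lip on the +x side of the key, pushed back by leaning the key towards +x.
- clip_seat (a point): Floor of the fixed sprung holder, 20 mm above the bench; the foot's underside stands here when home. Dark base 110 mm (x) by 56 mm (y); aluminium blocks 32 to 50 mm out along x, tops 32 mm above this point. Red jaws with noses of 6 mm radius, 30 mm long in y, 21 mm above this point, close along x. The key's x must lie along this x, either way round. No guide in y.
- jaw_near (a joint): Red sprung jaw on the holder's -x side. 0 = closed (9.2 mm between the noses), grows outwards to 6 mm; 1.5 N preload plus 0.3 N per mm. Pressing the key straight down, 10 to 20 N, spreads the jaws to about 3.4 mm over the foot's shoulder; then they snap in behind it on the neck: the two readings then add up to 1 to 3 mm.
- jaw_far (a joint): The same jaw on the +x side.
- jaw_near_nose (a point): Inner tip of the -x jaw's rounded nose, 21 mm above the holder's floor, moving with the jaw. The two tips are 9.2 mm apart when empty, 16 mm apart as the shoulder passes, about 10.5 to 12.5 mm apart once closed on the neck.
- jaw_far_nose (a point): The same on the +x jaw.
- carton_center (a point): Bystander: upright brown carton, 60 by 80 by 150 mm tall, loose, stands between the post and the holder. Point at its centre, 75 mm above the bench.
- glue_center (a point): Bystander: yellow glue bottle, 48 mm diameter, 150 mm tall, loose, in front of the post on the -x side. Point 75 mm above the bench.
- dish_center (a point): Bystander: white dish, 90 mm across, 30 mm tall, loose, beyond the holder on the +x side. Point 15 mm above the bench.
- driver_center (a point): Bystander: black-handled screwdriver, 170 mm long along its x, lying on the bench in front of the holder on the -x side. Point at its centre, 13 mm above the bench.
Not all that is in view belongs to the job. There is more than one size of the part that bears key_center; the job needs the middle-sized. Several things look just like the part that bears clip_seat: the one meant starts farthest to the robot's right.

How it is judged (in metres and radians):
On the way, in this order (a step that is already met when the one before it is completed fails the run):
1. the key has been rocked one way: one lip is pushed back, the foot still in the post (value of joint any of lip_near, lip_far above 0.0015 m and horizontal distance between key_center and post_seat below 0.035 m and z of key_center in the frame of post_seat below 0.064 m), for 0.1 s.
2. and the other way: both lips are pushed back, the foot still in the post (value of joint each of lip_near, lip_far above 0.0015 m and horizontal distance between key_center and post_seat below 0.035 m and z of key_center in the frame of post_seat below 0.064 m), for 0.1 s.
3. the key is pulled clear of the post (z of key_center in the frame of post_seat above 0.105 m), for 0.1 s.
4. the key is home in the holder, jaws closed behind its foot, while the fingers still hold it (x of key_center in the frame of clip_seat between -0.01 and 0.01 m and y of key_center in the frame of clip_seat between -0.012 and 0.012 m and z of key_center in the frame of clip_seat between 0.053 and 0.0605 m and angle between key_center's own z axis and vertical below 0.25 rad and distance between jaw_near_nose and jaw_far_nose below 0.0135 m and contact force between the fingers and key above 0.5 N), for 0.2 s.
At the end, for the whole second after the job is handed in: The key stands released in the sprung holder: its centre within 10 mm (x) and 12 mm (y) of the holder's centre line and 53 to 60.5 mm above its floor, upright within 0.2 rad, the jaws closed on its neck (tips of their noses under 13.5 mm apart) (x of key_center in the frame of clip_seat between -0.01 and 0.01 m and y of key_center in the frame of clip_seat between -0.012 and 0.012 m and z of key_center in the frame of clip_seat between 0.053 and 0.0605 m and angle between key_center's own z axis and vertical below 0.2 rad and distance between jaw_near_nose and jaw_far_nose below 0.0135 m and contact force between the fingers and key below 0.1 N); the robot touches nothing.
It fails at once if the cardboard carton is shifted by more than 20 mm or tipped (distance of carton_center from where it was at the start of the episode above 0.02 m).
It fails at once if the yellow glue bottle is shifted by more than 20 mm or tipped (distance of glue_center from where it was at the start of the episode above 0.02 m).
It fails at once if the white dish is shifted by more than 20 mm or tipped (distance of dish_center from where it was at the start of the episode above 0.02 m).
It fails at once if the screwdriver is shifted by more than 20 mm or tipped (distance of driver_center from where it was at the start of the episode above 0.02 m).
It also fails if it takes over 72 s, if anything falls off the work surface, if the arm or the gripper's body presses on something with over 40 N, if the wrist force passes 120 N, or if a joint passes its speed limit or range.

ROBOT

A 6-joint arm with a two-finger parallel gripper is mounted at the origin on the work surface. World frame = base frame: x ahead of the robot, y to its left, z up, the work surface at z = 0. Lengths are in mm, angles in rad, forces in N, time in s.
With the tool pointing down it reaches from about 300 to 1000 mm from the base axis. Payload 5.1 kg.
Tool frame: the origin (TCP) lies on the centre line of the jaws, within the pads' length; the fingertips stand 14 mm ahead of it and the grasp point (between the pads) lies 5 mm behind it (tcp_to_tips is the distance from the TCP to the fingertips, in mm); z points along the fingers, y is the line along which they close (so a half turn about z gives the same grasp; the last joint's range is limited). The gripper opens to 95 mm and grips with 3 to 60 N. Pads are 20 mm wide; open, the fingers measure 119 mm over their backs; the gripper's body (75 mm by 180 mm) begins 59 mm behind the grasp point.
Start: joints at [1.065, 0.124, 1.65, -0, 1.367, -0.083], TCP at [266.724, 592.742, 228.656] pointing down, gripper open.
Joint ranges: [-2.61, 2.61], [-1.02, 2.33], [0.03, 2.71], [-1.35, 4.49], [0.32, 2.68], [-2.91, 2.91]. Speed limits (rad/s): [2.57, 2.57, 3.14, 3.14, 3.14, 3.14].

INTERFACE

Orientations are given as a unit quaternion [x, y, z, w].
In Python, from workcell import get_obs, camera, calibration, job_done, tcp_to_tips gives the robot as it stands. The module is installed in compiled form; this text tells all that it offers.
- The arm moves only by the tool step_arm, never from a script. Its argument "increments" is a list that holds one entry, the list of rows, each a list of 7 numbers: the shift along the world's x, y, z in m, then the turn, a rotation vector about the world's x, y, z in degrees, then the closure, from -1 (fully open) to 1 (shut). In form: [[[dx, dy, dz, wx, wy, wz, fingers], ...]]. A call has 1 to 5 rows; each row shifts and turns the commanded pose from where the row before left it; what a row does not reach is not made up. A row lasts 1/12 s, in which the tool goes at most 41.7 mm and 7.16 degrees, less where a joint would pass 70% of its speed; a pose out of reach is approached as far as the arm can. A call is refused whole if a number of a shift passes 0.0417 or a number of a turn 7.16, either way. A call with a gripper value outside its range is refused whole. The fingers move at their own pace and stop on an object; "newtons" is the grip in N (left out, the last holds). Time passes only in rows, so rows that do not move let the fingers close. It gives the time, the measured TCP pose, the force, the opening and the grip force at its end, in the units of the state.
- get_obs(): the state, without advancing time (a new reading comes with each control period).
- camera(name): name is "scene" or "top"; returns (picture, depth): 400x640x3 uint8, red, green, blue; 400x640 float32, mm along the optical axis (not along the pixel's ray), 0 where there is no reading.
- calibration(name): a dict with "fx", "fy", "cx", "cy" (pixels), "R" (3x3) and "t" (3): a world point X has camera coordinates R X + t. Camera axes: x right, y down, z forward; pixel columns grow to the right and rows downward; lengths in mm; the calibration is good to about 2 mm. A picture is of the moment at which its call begins. calibration takes no time and is no camera call.
- job_done(): hands the job in; it is judged then, once.
The state is a dict: "time_s": time; "joints": joint angles; "qd": joint speeds; "joint_efforts": joint torques, N m; "ee_pos": TCP position; "eef_rot": TCP orientation; "ft_force": force on the tool from outside, world axes, zero at the start; "torque": the same for the moment, N m; "grip_width": finger opening in mm; "gripper_force": force on a finger pad.
Only numpy, scipy, OpenCV 4.12 (cv2) and the standard library are available. Lean on these libraries where they do the work, as an engineer would, in place of code of your own. Each camera call takes 0.05 s, during which the arm holds its last target. There are 200 camera calls.

## Working session

There is one attempt and no reset: what is moved stays moved. The work goes in short steps, Python scripts to look and compute and a tool call to move; the robot and the scene stay as the last step left them, time stands still between calls to the robot, and variables do not carry over. Pictures are saved under pics/ and viewed, at most 13 in all, crops included, and the job is handed in when it is done.

Besides the shell and the picture viewer there is one more tool, called after "Request:" as a command line: name --argument value ..., lists and objects as JSON in quotes. step_arm: Moves the arm, as the interface text tells. Its arguments: {"type":"object","properties":{"increments":{"type":"array","items":{"type":"array","items":{"type":"array","items":{"type":"number"}}}},"newtons":{"type":"number"}},"required":["increments"]}

```bash
mkdir -p pics; cat > h.py <<'E'
import numpy as np, cv2
from workcell import *
def snap(n):
    im,d=camera(n); np.savez(f'{n}.npz',im=im,d=d); return im,d
def load(n):
    z=np.load(f'{n}.npz'); return z['im'],z['d']
def ray(n,u,v):
    c=calibration(n);R=np.array(c['R']);t=np.array(c['t'])
    return -R.T@t, R.T@np.array([(u-c['cx'])/c['fx'],(v-c['cy'])/c['fy'],1])
def onz(n,u,v,z):
    o,d=ray(n,u,v); return o+d*(z-o[2])/d[2]
def cloud(n,d):
    c=calibration(n);R=np.array(c['R']);t=np.array(c['t'])
    v,u=np.mgrid[0:400,0:640]
    P=np.stack([(u-c['cx'])/c['fx']*d,(v-c['cy'])/c['fy']*d,d],-1)
    return (P-t)@R
E
python3 - <<'E'
from h import *
for n in('scene','top'):
    im,d=snap(n); cv2.imwrite(f'pics/{n}0.png',im[...,::-1]); o,r=ray(n,320,200); print(n,o,r)
print(get_obs()); print(tcp_to_tips)
E
```

```text
scene [1063.72020785  599.17996085  757.13247999] [-0.48879829 -0.57579221 -0.65552199]
top [ 354.35086611   15.09488581 1316.07692891] [ 0.1475189   0.01162199 -0.98900292]
{'time_s': 0.1, 'joints': array([ 1.06538803e+00,  1.24415924e-01,  1.65150192e+00, -6.97824751e-06,
        1.36750579e+00, -8.26081593e-02]), 'qd': array([-0.00096682, -0.00325242, -0.00382863, -0.00017799,  0.00084393,
       -0.00100601]), 'joint_efforts': array([ 5.35438048e-04, -4.18877542e+01, -3.61097431e+01,  7.76721979e-02,
        4.61543771e-02, -6.49346885e-05]), 'ee_pos': array([266.47473783, 592.27224054, 227.54645605]), 'eef_rot': array([ 2.09828225e-01,  9.77737837e-01, -8.77195114e-04, -2.62030134e-04]), 'ft_force': array([ 0.10721798, -0.11241623, -0.1030747 ]), 'torque': array([-0.01157935,  0.02246367, -0.03495912]), 'gripper_force': 0.0, 'grip_width': 95.47308311222639}
14.0
```

View pics/scene0.png

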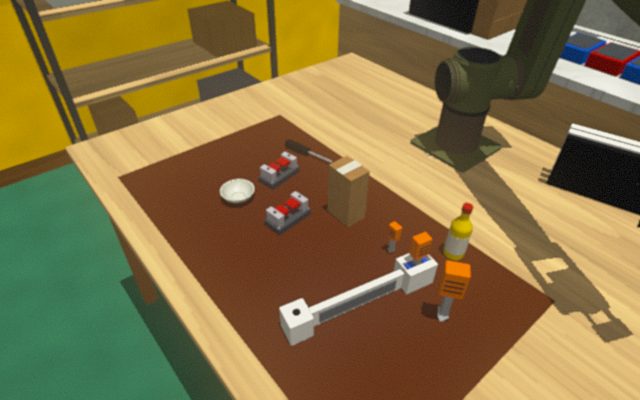

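View pics/top0.png

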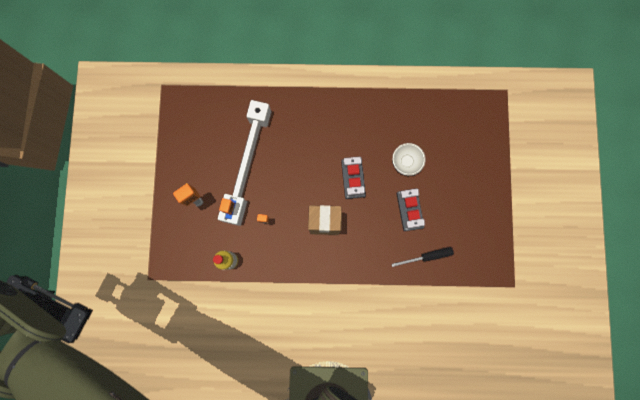

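The scene picture shows the key in the slotted post at about (422,245), with the glue bottle and carton close by. In the top picture the post is at (231,209) and its far post at (258,112). The target holder, the rightmost one, is at (411,209), the driver at (425,257) and the dish at (409,160).

```bash
python3 - <<'E'
from h import *
for n in('scene','top'):
    im,d=load(n); P=cloud(n,d); hsv=cv2.cvtColor(im,cv2.COLOR_RGB2HSV); H,S,V=[hsv[...,i].astype(int) for i in range(3)]
    z=P[...,2]; ok=(d>0)&(P[...,0]>200)&(P[...,0]<900)&(abs(P[...,1])<600)&(z>4)&(z<220)
    for nm,m in dict(orange=(H>5)&(H<16)&(S>200)&(V>120),red=((H<4)|(H>174))&(S>170)&(V>90),blue=(H>100)&(H<130)&(S>120),white=(S<45)&(V>120)).items():
        k,l,st,_=cv2.connectedComponentsWithStats((m&ok).astype(np.uint8))
        for i in range(1,k):
            if st[i,4]<8: continue
            q=P[l==i]; t=q[q[:,2]>q[:,2].max()-6]
            print(n,nm,st[i],'zmax %.0f'%q[:,2].max(),'top mean',t.mean(0).round(1),'min',q.min(0).round(0),'max',q.max(0).round(0))
im,d=load('top'); cv2.imwrite('pics/c1.png',cv2.resize(np.hstack([im[90:230,200:280],im[90:230,330:430]]),None,fx=4,fy=4,interpolation=cv2.INTER_CUBIC)[...,::-1])
im,d=load('scene'); cv2.imwrite('pics/c2.png',cv2.resize(im[140:300,230:480],None,fx=3.2,fy=3.2,interpolation=cv2.INTER_CUBIC)[...,::-1])
E
```

```text
scene orange [389 221  14  20 120] zmax 88 top mean [489.5 181.3  85.1] min [407. 143.   4.] max [499. 195.  88.]
scene orange [410 232  22  27 253] zmax 137 top mean [516.7 268.9 134.1] min [497. 255.  87.] max [533. 284. 137.]
scene orange [439 260  32  40 553] zmax 156 top mean [539.6 370.  152.6] min [412. 283.   4.] max [565. 397. 156.]
scene red [277 158  12   4  21] zmax 50 top mean [ 505.7 -221.6   47.3] min [ 494. -231.   45.] max [ 519. -210.   50.]
scene red [269 165  12   5  25] zmax 51 top mean [ 541.5 -209.2   48.1] min [ 529. -223.   43.] max [ 552. -197.   51.]
scene red [286 198  14  11  88] zmax 51 top mean [593.6 -59.8  47.9] min [581. -78.  40.] max [608. -44.  51.]
scene red [276 206  14  10  68] zmax 52 top mean [627.9 -55.9  48.2] min [616. -71.  36.] max [640. -41.  52.]
scene blue [422 258   5   4  16] zmax 60 top mean [495.  274.4  59. ] min [489. 270.  57.] max [502. 278.  60.]
scene blue [405 262   8   6  33] zmax 61 top mean [531.1 263.3  58.7] min [522. 257.  55.] max [539. 269.  61.]
scene white [309 151  22  11  36] zmax 19 top mean [ 385.  -207.3   15
[... 2119 characters left out ...]
  39.]
top white [343 157  19   8 120] zmax 62 top mean [652.7 -54.7  58.3] min [642. -82.  17.] max [664. -31.  62.]
top white [347 186  18   9 122] zmax 61 top mean [572.6 -65.4  56.7] min [562. -90.  19.] max [586. -42.  61.]
top white [399 189  20   9 119] zmax 61 top mean [ 566.9 -206.    56.4] min [ 554. -233.   21.] max [ 577. -185.   61.]
top white [320 206  10  26 246] zmax 160 top mean [485.6  17.  155.6] min [455.   6. 111.] max [514.  29. 160.]
top white [405 219  20  11 127] zmax 63 top mean [ 486.5 -219.5   58.7] min [ 472. -257.    9.] max [ 497. -202.   63.]
top white [392 257  30  10  68] zmax 23 top mean [ 385.  -202.9   19.5] min [ 372. -246.    5.] max [ 397. -167.   23.]
```

View pics/c1.png

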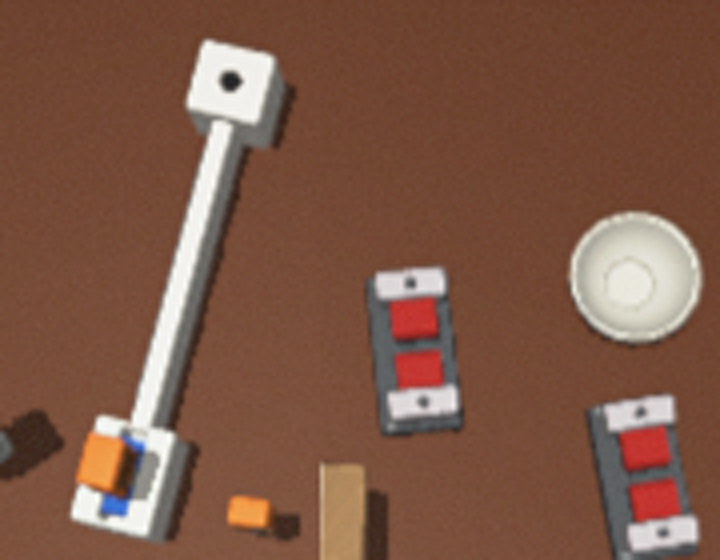

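View pics/c2.png

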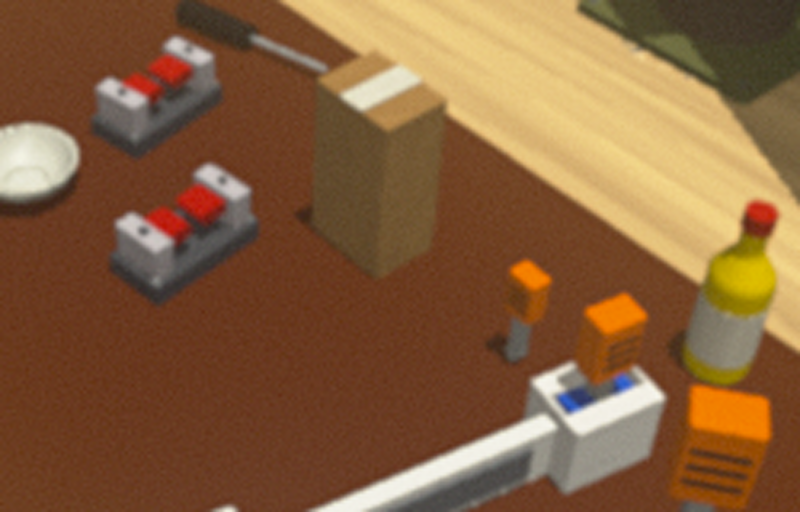

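```bash
python3 - <<'E'
from h import *
def rect(n,m,z,lab):
    c=max(cv2.findContours(m.astype(np.uint8),0,1)[0],key=cv2.contourArea)[:,0,:].astype(float)
    w=np.array([onz(n,u,v,z)[:2] for u,v in c],np.float32); r=cv2.minAreaRect(w); print(n,lab,np.round(r[0],1),np.round(r[1],1),round(r[2],1)); return np.array(r[0])
for n in('scene','top'):
    im,d=load(n); P=cloud(n,d); hsv=cv2.cvtColor(im,cv2.COLOR_RGB2HSV); H,S,V=[hsv[...,i].astype(int) for i in range(3)]
    X,Y,Z=P[...,0],P[...,1],P[...,2]; W=(S<50)&(V>170)
    reg=lambda a,b,c,e,f,g:(X>a)&(X<b)&(Y>c)&(Y<e)&(Z>f)&(Z<g)
    A=rect(n,W&reg(465,505,-260,-180,44,66),52,'block-'); B=rect(n,W&reg(545,585,-250,-170,44,66),52,'block+')
    print('holder',(A+B)/2,np.degrees(np.arctan2(*(B-A)[::-1])),np.linalg.norm(B-A))
    F=rect(n,W&reg(745,840,150,260,54,70),62,'post2')
    G=rect(n,W&reg(460,580,215,320,52,70),62,'post1')
    print('dir',np.degrees(np.arctan2(*(F-G)[::-1])),np.linalg.norm(F-G))
    m=W&reg(570,740,170,280,42,58); q=P[m]; v,u=np.nonzero(m)
    pts=np.array([onz(n,a,b,50)[:2] for a,b in zip(u,v)],np.float32); l=cv2.fitLine(pts,1,0,.01,.01).ravel(); print('panel',np.degrees(np.arctan2(l[1],l[0])),l)
    O=(H>5)&(H<16)&(S>180)&reg(490,560,240,300,128,142); rect(n,O,135,'handle top')
    for lab,r in dict(bigkey=(500,600,330,420,5,170),smallkey=(460,510,150,215,10,95),glue=(340,420,250,330,30,170)).items():
        q=P[reg(*r)]; print(lab,q.min(0).round(),q.max(0).round())
E
```

```text
scene block- [ 484.4 -222.9] [16.4 43.5] 11.0
scene block+ [ 565.6 -208.9] [15.3 43. ] 9.7
holder [ 525.01428223 -215.93239594] 9.806558186636947 82.37960030409195
scene post2 [787.3 208.8] [52.9 49.7] 77.5
scene post1 [513.9 269.8] [54.2 71.2] 77.0
dir -12.568261554140248 280.09415530023216
panel -12.965167 [ 9.7450662e-01 -2.2435865e-01  7.0304309e+02  2.2744884e+02]
scene handle top [517.8 270.8] [26.9 37.1] 76.9
bigkey [516. 345.   6.] [568. 405. 157.]
smallkey [478. 168.  10.] [499. 195.  88.]
glue [362. 254.  30.] [404. 302. 152.]
top block- [ 486.5 -224.1] [16.6 43.9] 10.5
top block+ [ 567.2 -209.6] [16.9 43.8] 10.6
holder [ 526.82980347 -216.85804749] 10.1878864497584 82.01685145600023
top post2 [787.8 207.1] [51.4 50.8] 76.8
top post1 [529.9 264.7] [ 53.5 100.6] 76.8
dir -12.605291589906408 264.24824553665877
panel -12.766485 [ 9.7527879e-01 -2.2097807e-01  7.1960107e+02  2.2211009e+02]
top handle top [512.6 267.8] [24.9 29.3] 74.2
bigkey [501. 330.   5.] [598. 419. 162.]
smallkey [463. 159.  10.] [508. 193.  92.]
glue [357. 252.  31.] [404. 295. 158.]
```

The geometry is consistent: the post is at about (514.5, 269.5) at -12.8°, and the holder at about (526, -216.4) at +10°. Moving above the key now.

Request:
step_arm --increments '[[[0.0225,-0.0293,0,0,0,5.7,-0.26],[0.0225,-0.0293,0,0,0,5.7,-0.26],[0.0225,-0.0293,0,0,0,0,-0.26],[0.0225,-0.0293,0,0,0,0,-0.26],[0.0225,-0.0293,0,0,0,0,-0.26]]]' --newtons 50

```text
time_s: 0.52
ee_pos: [379.6, 444.7, 228.0]
eef_rot: [0.111, 0.994, -0.0, -0.0]
ft_force: [0.6, -0.3, -0.8]
grip_width: 66.8
gripper_force: 0.0
```

Request:
step_arm --increments '[[[0.0225,-0.0293,0,0,0,0,-0.26],[0.0225,-0.0293,0,0,0,0,-0.26],[0.0225,-0.0293,0,0,0,0,-0.26],[0.0225,-0.0293,0,0,0,0,-0.26],[0.0225,-0.0293,0,0,0,0,-0.26]]]'

```text
time_s: 0.93
ee_pos: [492.2, 298.0, 228.2]
eef_rot: [0.112, 0.994, -0.0, -0.0]
ft_force: [0.4, 0.4, -0.4]
grip_width: 59.9
gripper_force: 0.0
```

Request:
step_arm --increments '[[[0.0225,-0.0293,0,0,0,0,-0.26],[0,0,0,0,0,0,-0.26],[0,0,0,0,0,0,-0.26]]]'

```text
time_s: 1.18
ee_pos: [514.8, 269.0, 228.1]
eef_rot: [0.113, 0.994, -0.0, -0.001]
ft_force: [0.1, 0.1, -0.6]
grip_width: 60.0
gripper_force: 0.0
```

Request:
step_arm --increments '[[[0,0,-0.03,0,0,0,-0.26],[0,0,-0.03,0,0,0,-0.26],[0,0,-0.03,0,0,0,-0.26],[0,0,-0.028,0,0,0,-0.26],[0,0,0,0,0,0,-0.26]]]'

```text
time_s: 1.6
ee_pos: [508.8, 269.8, 103.4]
eef_rot: [0.111, 0.994, -0.003, -0.006]
ft_force: [-1.2, -1.0, -1.4]
grip_width: 60.0
gripper_force: 0.0
```

Request:
step_arm --increments '[[[0,0,0,0,0,0,0.2],[0,0,0,0,0,0,0.35],[0,0,0,0,0,0,0.45],[0,0,0,0,0,0,0.55],[0,0,0,0,0,0,1]]]'

```text
time_s: 2.02
ee_pos: [515.3, 271.0, 112.7]
eef_rot: [0.112, 0.994, 0.001, 0.001]
ft_force: [0.4, -0.8, 0.6]
grip_width: 31.5
gripper_force: 0.0
```

Request:
step_arm --increments '[[[0,0,0,0,0,0,1],[0,0,0,0,0,0,1],[0,0,0,0,0,0,1]]]'

```text
time_s: 2.27
ee_pos: [514.8, 270.5, 111.8]
eef_rot: [0.112, 0.994, 0.0, 0.001]
ft_force: [-0.2, -0.1, 4.1]
grip_width: 24.1
gripper_force: 50.0
```

```bash
python3 - <<'E'
from h import *
im,d=snap('scene'); cv2.imwrite('pics/g1.png',cv2.resize(im[180:310,360:520],None,fx=4,fy=4,interpolation=cv2.INTER_CUBIC)[...,::-1])
o=get_obs(); print(o['ee_pos'],o['ft_force'],o['torque'])
E
```

```text
[514.84719987 270.55107019 111.82780148] [-0.44524276  0.70109623  4.3696899 ] [-0.12992665  0.18102256  0.01891648]
```

View pics/g1.png

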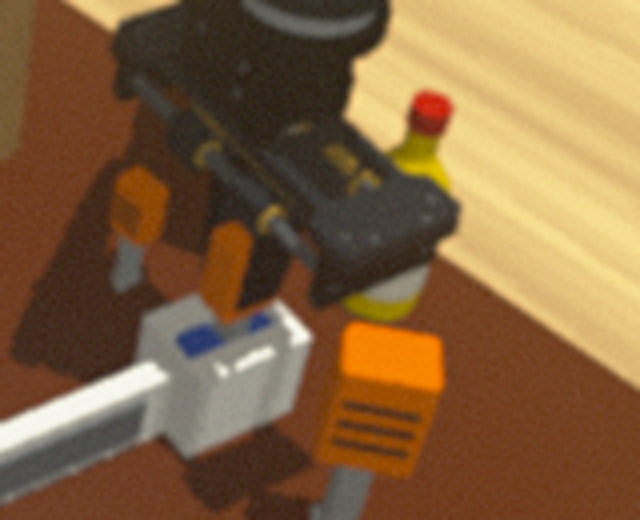

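The picture shows the key's handle held between the fingers at about (225,275), upright in the slot, with the lips visible. I'll rock it to +x.

Request:
step_arm --increments '[[[0.0054,-0.0012,-0.0002,0.89,3.9,0,1],[0.0054,-0.0012,-0.0006,0.89,3.9,0,1],[0.0054,-0.0012,-0.001,0.89,3.9,0,1],[0.0053,-0.0012,-0.0014,0.89,3.9,0,1],[0,0,0,0,0,0,1]]]'

```text
time_s: 2.73
ee_pos: [535.6, 265.8, 107.7]
eef_rot: [0.111, 0.983, 0.016, -0.143]
ft_force: [-6.8, 1.0, 8.1]
grip_width: 23.9
gripper_force: 50.0
```

Request:
step_arm --increments '[[[0,0,0,0,0,0,1],[0,0,0,0,0,0,1],[0,0,0,0,0,0,1]]]'

```text
time_s: 2.98
ee_pos: [535.1, 266.0, 108.0]
eef_rot: [0.111, 0.984, 0.016, -0.139]
ft_force: [-3.4, 0.9, 5.1]
grip_width: 23.8
gripper_force: 50.0
```

Request:
step_arm --increments '[[[-0.0053,0.0012,0.0014,-0.89,-3.9,0,1],[-0.0054,0.0012,0.001,-0.89,-3.9,0,1],[-0.0054,0.0012,0.0006,-0.89,-3.9,0,1],[-0.0054,0.0012,0.0002,-0.89,-3.9,0,1],[0,0,0,0,0,0,1]]]'

```text
time_s: 3.4
ee_pos: [513.8, 270.8, 111.8]
eef_rot: [0.11, 0.994, -0.0, 0.003]
ft_force: [2.1, -0.7, 2.1]
grip_width: 24.0
gripper_force: 50.0
```

Request:
step_arm --increments '[[[-0.0054,0.0012,-0.0002,-0.89,-3.9,0,1],[-0.0054,0.0012,-0.0006,-0.89,-3.9,0,1],[-0.0054,0.0012,-0.001,-0.89,-3.9,0,1],[-0.0053,0.0012,-0.0014,-0.89,-3.9,0,1],[0,0,0,0,0,0,1]]]'

```text
time_s: 3.82
ee_pos: [494.1, 275.3, 110.2]
eef_rot: [0.109, 0.984, -0.016, 0.142]
ft_force: [4.1, -5.0, 7.9]
grip_width: 24.3
gripper_force: 50.0
```

Request:
step_arm --increments '[[[0,0,0,0,0,0,1],[0,0,0,0,0,0,1],[0,0,0,0,0,0,1]]]'

```text
time_s: 4.07
ee_pos: [494.6, 275.2, 110.3]
eef_rot: [0.111, 0.984, -0.016, 0.14]
ft_force: [-1.7, -3.5, 11.9]
grip_width: 23.7
gripper_force: 50.0
```

```bash
python3 - <<'E'
from h import *
im,d=snap('scene'); t,_=snap('top'); a=cv2.resize(im[200:300,370:470],None,fx=4,fy=4,interpolation=cv2.INTER_CUBIC); b=cv2.resize(t[150:250,190:290],None,fx=4,fy=4,interpolation=cv2.INTER_CUBIC)
cv2.imwrite('pics/g2.png',np.hstack([a,b])[...,::-1])
E
```

```text
(no output)
```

View pics/g2.png

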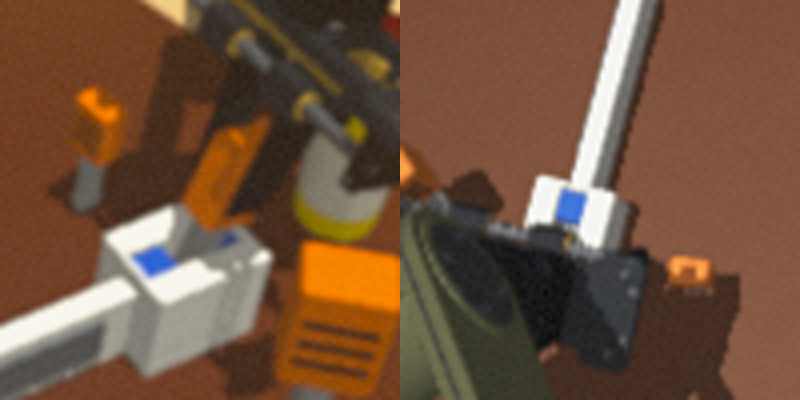

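The left half shows the key leaning well to -x (handle at about (225,175)), with the far lip at (155,262) pushed back. I'll bring it upright and pull gently.

Request:
step_arm --increments '[[[0.0053,-0.0012,0.0014,0.89,3.9,0,1],[0.0054,-0.0012,0.001,0.89,3.9,0,1],[0.0054,-0.0012,0.0006,0.89,3.9,0,1],[0.0054,-0.0012,0.0002,0.89,3.9,0,1],[0,0,0,0,0,0,1]]]'

```text
time_s: 4.58
ee_pos: [516.0, 270.2, 111.7]
eef_rot: [0.113, 0.994, 0.001, -0.002]
ft_force: [-4.6, -0.8, 9.2]
grip_width: 23.3
gripper_force: 50.0
```

Request:
step_arm --increments '[[[0,0,0,0,0,0,1],[0,0,0.003,0,0,0,1],[0,0,0.003,0,0,0,1],[0,0,0.003,0,0,0,1],[0,0,0,0,0,0,1]]]'

```text
time_s: 5.0
ee_pos: [514.0, 270.5, 119.7]
eef_rot: [0.112, 0.994, 0.0, -0.0]
ft_force: [0.3, 0.3, -0.5]
grip_width: 23.8
gripper_force: 50.0
```

Request:
step_arm --increments '[[[0,0,0.008,0,0,0,1],[0,0,0.008,0,0,0,1],[0,0,0.008,0,0,0,1],[0,0,0.01,0,0,0,1],[0,0,0.01,0,0,0,1]]]'

```text
time_s: 5.42
ee_pos: [514.3, 270.6, 165.0]
eef_rot: [0.112, 0.994, 0.0, 0.0]
ft_force: [-0.1, 0.5, -1.6]
grip_width: 23.6
gripper_force: 50.0
```

Request:
step_arm --increments '[[[0,0,0.02,0,0,0,1],[0,0,0.03,0,0,0,1],[0,0,0.03,0,0,0,1],[0,0,0.03,0,0,0,1],[0,0,0.01,0,0,0,1]]]'

```text
time_s: 5.83
ee_pos: [516.1, 271.3, 290.8]
eef_rot: [0.112, 0.994, 0.002, 0.004]
ft_force: [1.7, 0.1, -0.5]
grip_width: 23.9
gripper_force: 50.0
```

```bash
python3 - <<'E'
from h import *
o=get_obs(); print(o['ee_pos'],o['eef_rot'],o['ft_force'],o['grip_width'])
im,d=snap('scene'); t,_=snap('top'); a=cv2.resize(im[130:290,330:490],None,fx=3,fy=3,interpolation=cv2.INTER_CUBIC)
cv2.imwrite('pics/g3.png',a[...,::-1])
E
```

```text
[516.05030991 271.26353177 290.76776905] [0.11165397 0.99373555 0.0023333  0.0041954 ] [ 1.66934547  0.05800447 -0.48808925] 23.911964038946003
```

View pics/g3.png

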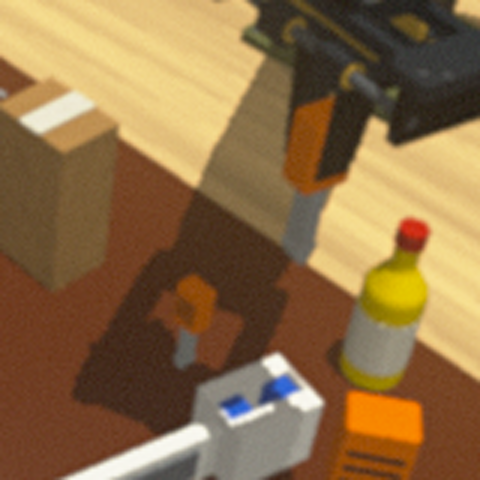

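Key is out, hanging in the fingers (steel foot at about (300,245) in the crop), and both lips are pushed back. Carrying it over the carton to the holder.

Request:
step_arm --increments '[[[0.0009,-0.0374,0,0,0,5.75,1],[0.0009,-0.0374,0,0,0,5.75,1],[0.0009,-0.0374,0,0,0,5.75,1],[0.0009,-0.0374,0,0,0,5.75,1],[0.0009,-0.0374,0,0,0,0,1]]]'

```text
time_s: 6.35
ee_pos: [517.3, 81.9, 280.6]
eef_rot: [-0.091, 0.996, 0.0, -0.002]
ft_force: [0.7, -0.1, -1.3]
grip_width: 23.6
gripper_force: 50.0
```

Request:
step_arm --increments '[[[0.0009,-0.0374,0,0,0,0,1],[0.0009,-0.0374,0,0,0,0,1],[0.0009,-0.0374,0,0,0,0,1],[0.0009,-0.0374,0,0,0,0,1],[0.0009,-0.0374,0,0,0,0,1]]]'

```text
time_s: 6.77
ee_pos: [521.8, -105.0, 280.7]
eef_rot: [-0.089, 0.996, 0.001, -0.002]
ft_force: [0.9, -0.5, -1.1]
grip_width: 23.5
gripper_force: 50.0
```

Request:
step_arm --increments '[[[0.0009,-0.0374,0,0,0,0,1],[0.0009,-0.0374,0,0,0,0,1],[0.0009,-0.0374,0,0,0,0,1],[0,0,0,0,0,0,1],[0,0,0,0,0,0,1]]]'

```text
time_s: 7.18
ee_pos: [524.7, -216.9, 280.5]
eef_rot: [-0.087, 0.996, 0.002, -0.002]
ft_force: [-0.0, -0.2, -1.0]
grip_width: 24.2
gripper_force: 50.0
```

Request:
step_arm --increments '[[[0,0,-0.02,0,0,0,1],[0,0,-0.03,0,0,0,1],[0,0,-0.03,0,0,0,1],[0,0,0,0,0,0,1],[0,0,0,0,0,0,1]]]'

```text
time_s: 7.6
ee_pos: [524.3, -213.7, 200.5]
eef_rot: [-0.089, 0.996, 0.002, -0.003]
ft_force: [0.7, -0.2, -0.6]
grip_width: 24.2
gripper_force: 50.0
```

```bash
python3 - <<'E'
from h import *
o=get_obs(); print(o['ee_pos'],o['eef_rot'],o['ft_force'],o['grip_width'])
im,d=snap('scene'); t,_=snap('top'); a=cv2.resize(im[90:215,210:340],None,fx=4.5,fy=4.5,interpolation=cv2.INTER_CUBIC)
cv2.imwrite('pics/g4.png',a[...,::-1])
E
```

```text
[ 524.29293752 -213.66488153  200.54847359] [-0.08940973  0.99598942  0.00189292 -0.00271841] [ 0.72649625 -0.21141728 -0.62803663] 24.221175454567277
```

View pics/g4.png

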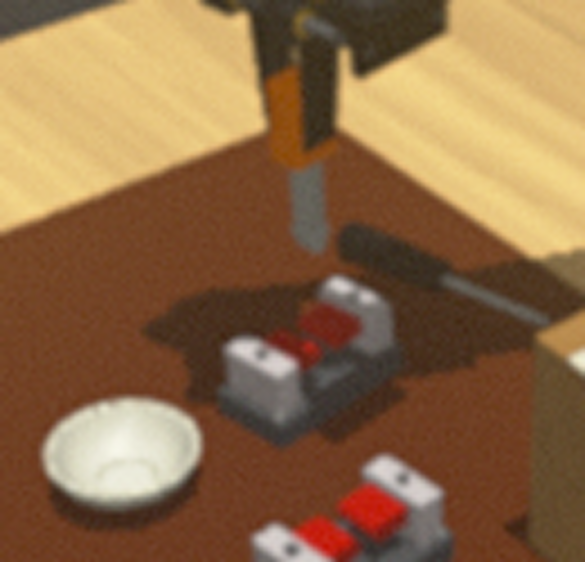

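The crop shows the key above the right-hand holder, foot tip at about (315,248), with the gap between the red jaws at about (320,340). I'll check its tilt and foot position by numbers.

```bash
python3 - <<'E'
from h import *
o=get_obs(); p=o['ee_pos']; print(p)
im,d=load('scene'); P=cloud('scene',d); c=calibration('scene');R=np.array(c['R']);t=np.array(c['t'])
m=(abs(P[...,0]-p[0])<45)&(abs(P[...,1]-p[1])<45)&(P[...,2]>95)&(P[...,2]<172)
q=P[m]; print(m.sum())
for n,i in(('x',0),('y',1)):
    f=np.polyfit(q[:,2],q[:,i],1); print(n,'slope deg',np.degrees(np.arctan(f[0])),'at z110',np.polyval(f,110))
def pr(X): k=R@X+t; return np.array([c['fx']*k[0]/k[2]+c['cx'],c['fy']*k[1]/k[2]+c['cy']])
a=np.radians(10);kx=np.array([np.cos(a),np.sin(a),0]);ky=np.array([-np.sin(a),np.cos(a),0])
for z0 in(160,150,140,130,120):
    X0=np.array([p[0],p[1],z0]); cs=np.array([pr(X0+sx*5.2*kx+sy*8*ky) for sx in(-1,1) for sy in(-1,1)])
    v=int(round(pr(X0)[1])); us=np.nonzero(m[v])[0]; print(z0,'row',v,'expected cols',cs[:,0].min().round(1),cs[:,0].max().round(1),'centre',pr(X0)[0].round(1),'seen',us.min(),us.max())
print('low z',q[:,2].min())
v,u=np.nonzero(m); print('bottom row',v.max(),'expected foot z',p[2]-92+0, pr(np.array([p[0],p[1],p[2]-92]))[1])
E
```

```text
[ 526.61756801 -215.27616653  205.03955114]
131
x slope deg -0.4392069555415533 at z110 524.2598680809498
y slope deg -0.14553974932517405 at z110 -209.8498997582891
160 row 129 expected cols 272.2 279.4 centre 275.8 seen 274 281
150 row 132 expected cols 272.4 279.6 centre 276.0 seen 275 281
140 row 135 expected cols 272.6 279.8 centre 276.2 seen 275 281
130 row 138 expected cols 272.9 280.0 centre 276.4 seen 275 281
120 row 142 expected cols 273.1 280.1 centre 276.6 seen 275 282
low z 110.90088178435764
bottom row 145 expected foot z 113.03955114386525 143.75917561934705
```

The key is upright to within 1°, and the apparent offset was the arm settling. Descending.

Request:
step_arm --increments '[[[0,0,0,0,0,0,1],[0,0,-0.02,0,0,0,1],[0,0,-0.02,0,0,0,1],[0,0,0,0,0,0,1],[0,0,0,0,0,0,1]]]'

```text
time_s: 8.12
ee_pos: [526.0, -215.7, 164.2]
eef_rot: [-0.089, 0.996, 0.0, -0.0]
ft_force: [-0.4, -0.0, -0.0]
grip_width: 23.6
gripper_force: 50.0
```

Request:
step_arm --increments '[[[0,0,0,0,0,0,1],[0,0,0,0,0,0,1]]]'

```text
time_s: 8.28
ee_pos: [527.1, -216.3, 166.0]
eef_rot: [-0.089, 0.996, -0.001, 0.002]
ft_force: [-0.7, -0.2, -1.5]
grip_width: 23.9
gripper_force: 50.0
```

```bash
python3 - <<'E'
from h import *
im,d=snap('scene'); o=get_obs(); print(o['ee_pos'],o['eef_rot'],o['ft_force'])
a=cv2.resize(im[110:190,240:340],None,fx=7,fy=7,interpolation=cv2.INTER_CUBIC)
cv2.imwrite('pics/g5.png',a[...,::-1])
E
```

```text
[ 526.95887119 -216.30025573  165.81504281] [-8.86937718e-02  9.96057514e-01 -9.14787707e-04  1.41662743e-03] [-0.19241774 -0.45534342 -1.06416527]
```

View pics/g5.png

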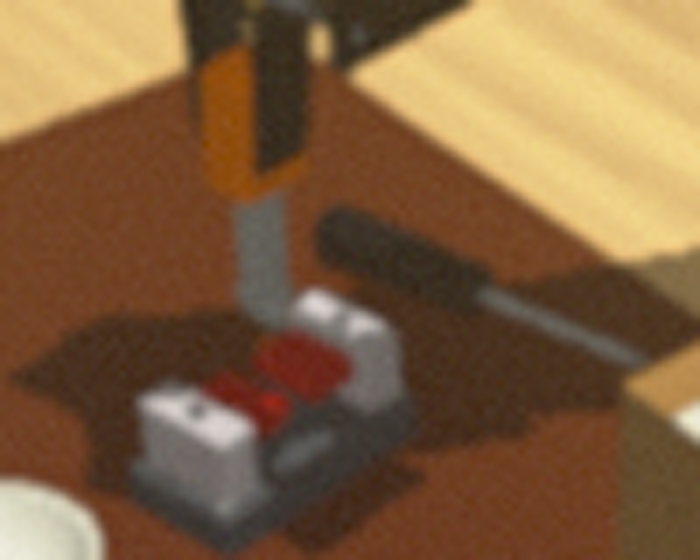

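The crop shows the foot tip at (270,320), right above the gap between the jaws at about (270,380). Entering and pressing.

Request:
step_arm --increments '[[[0,0,-0.012,0,0,0,1],[0,0,-0.012,0,0,0,1],[0,0,-0.01,0,0,0,1],[0,0,0,0,0,0,1],[0,0,0,0,0,0,1]]]'

```text
time_s: 8.75
ee_pos: [525.7, -215.3, 128.2]
eef_rot: [-0.089, 0.996, 0.001, -0.0]
ft_force: [2.3, 0.0, -1.8]
grip_width: 23.9
gripper_force: 50.0
```

Request:
step_arm --increments '[[[0,0,-0.002,0,0,0,1],[0,0,-0.002,0,0,0,1],[0,0,-0.002,0,0,0,1],[0,0,-0.002,0,0,0,1],[0,0,0,0,0,0,1]]]'

```text
time_s: 9.17
ee_pos: [526.5, -216.4, 122.7]
eef_rot: [-0.089, 0.996, -0.001, 0.001]
ft_force: [0.5, -0.2, 4.6]
grip_width: 23.8
gripper_force: 50.0
```

Request:
step_arm --increments '[[[0,0,-0.003,0,0,0,1],[0,0,-0.003,0,0,0,1],[0,0,-0.002,0,0,0,1],[0,0,0,0,0,0,1],[0,0,0,0,0,0,1]]]'

```text
time_s: 9.58
ee_pos: [525.5, -215.3, 112.4]
eef_rot: [-0.089, 0.996, 0.001, -0.0]
ft_force: [1.1, 0.8, -2.4]
grip_width: 23.7
gripper_force: 50.0
```

Request:
step_arm --increments '[[[0,0,-0.002,0,0,0,1],[0,0,-0.002,0,0,0,1],[0,0,0,0,0,0,1],[0,0,0,0,0,0,1]]]'

```text
time_s: 9.92
ee_pos: [526.1, -215.5, 111.6]
eef_rot: [-0.089, 0.996, 0.0, -0.0]
ft_force: [-2.0, 1.9, 9.7]
grip_width: 23.9
gripper_force: 50.0
```

Request:
step_arm --increments '[[[0,0,-0.001,0,0,0,1],[0,0,0,0,0,0,1],[0,0,0,0,0,0,1],[0,0,0,0,0,0,1],[0,0,0,0,0,0,1]]]'

```text
time_s: 10.33
ee_pos: [526.2, -215.5, 111.6]
eef_rot: [-0.089, 0.996, 0.0, -0.0]
ft_force: [-4.8, 3.6, 12.9]
grip_width: 23.6
gripper_force: 50.0
```

```bash
python3 - <<'E'
from h import *
im,d=snap('scene'); o=get_obs(); print(o['ee_pos'],o['ft_force'])
a=cv2.resize(im[110:190,240:340],None,fx=7,fy=7,interpolation=cv2.INTER_CUBIC)
cv2.imwrite('pics/g6.png',a[...,::-1])
E
```

```text
[ 526.21781971 -215.55965494  111.65049391] [-3.32139722  3.65386786 13.09006969]
```

View pics/g6.png

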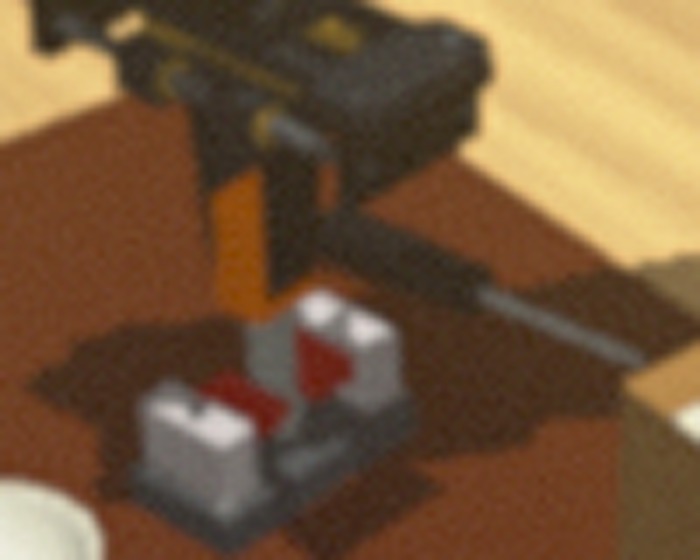

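The crop shows the foot down between the red jaws (neck at about (270,360)) and the TCP at seat height. Relieving the load, opening and rising.

Request:
step_arm --increments '[[[0,0,0.0015,0,0,0,1],[0,0,0,0,0,0,1],[0,0,0,0,0,0,0.4],[0,0,0,0,0,0,0.1],[0,0,0,0,0,0,-0.26]]]'

```text
time_s: 10.8
ee_pos: [525.5, -215.7, 109.6]
eef_rot: [-0.089, 0.996, 0.0, -0.001]
ft_force: [-0.2, -0.1, -0.7]
grip_width: 36.9
gripper_force: 0.0
```

Request:
step_arm --increments '[[[0,0,0,0,0,0,-0.26],[0,0,0,0,0,0,-0.26],[0,0,0.005,0,0,0,-0.26],[0,0,0.02,0,0,0,-0.26],[0,0,0.03,0,0,0,-0.26]]]'

```text
time_s: 11.22
ee_pos: [523.7, -214.7, 162.3]
eef_rot: [-0.089, 0.996, 0.002, -0.003]
ft_force: [0.8, -0.3, -0.1]
grip_width: 59.9
gripper_force: 0.0
```

Request:
step_arm --increments '[[[0,0,0.04,0,0,0,-0.26],[0,0,0.04,0,0,0,-0.26],[-0.03,0.01,0.02,0,0,0,-0.26],[-0.04,0,0,0,0,0,-0.26],[-0.04,0,0,0,0,0,-0.26]]]'

```text
time_s: 11.63
ee_pos: [415.9, -205.9, 268.0]
eef_rot: [-0.09, 0.996, -0.001, 0.002]
ft_force: [-0.7, -0.6, 0.1]
grip_width: 59.8
gripper_force: 0.0
```

Request:
step_arm --increments '[[[0,0,0,0,0,0,-0.26],[0,0,0,0,0,0,-0.26],[0,0,0,0,0,0,-0.26]]]'

```text
time_s: 11.88
ee_pos: [416.1, -205.9, 265.7]
eef_rot: [-0.088, 0.996, -0.0, 0.001]
ft_force: [-0.6, -0.5, -0.3]
grip_width: 59.7
gripper_force: 0.0
```

```bash
python3 - <<'E'
from h import *
im,d=snap('scene'); t,dt=snap('top'); print(get_obs()['ee_pos'])
for n,i,dd in(('scene',im,d),('top',t,dt)):
    P=cloud(n,dd); h=cv2.cvtColor(i,cv2.COLOR_RGB2HSV); m=(h[...,0]>5)&(h[...,0]<16)&(h[...,1]>180)&(abs(P[...,0]-526)<40)&(abs(P[...,1]+216)<40)
    q=P[m&(P[...,2]>60)]; print(n,len(q),q.min(0),q.max(0),q[q[:,2]>q[:,2].max()-6].mean(0)) if len(q) else 0
a=cv2.resize(im[110:190,230:330],None,fx=5,fy=5,interpolation=cv2.INTER_CUBIC);b=cv2.resize(t[160:240,370:430],None,fx=5,fy=5,interpolation=cv2.INTER_CUBIC)
cv2.imwrite('pics/g7.png',np.hstack([a,b])[...,::-1])
E
```

```text
[ 416.71218072 -205.9553272   265.44930038]
scene 235 [ 505.91093075 -226.65822309   84.51413794] [ 543.85805462 -199.05426132  138.26219869] [ 525.27528593 -213.32571354  135.20015444]
top 144 [ 508.92360197 -228.37194476   92.77586883] [ 543.06653247 -202.0843532   141.13268309] [ 526.63888626 -216.19100399  137.29438081]
```

View pics/g7.png

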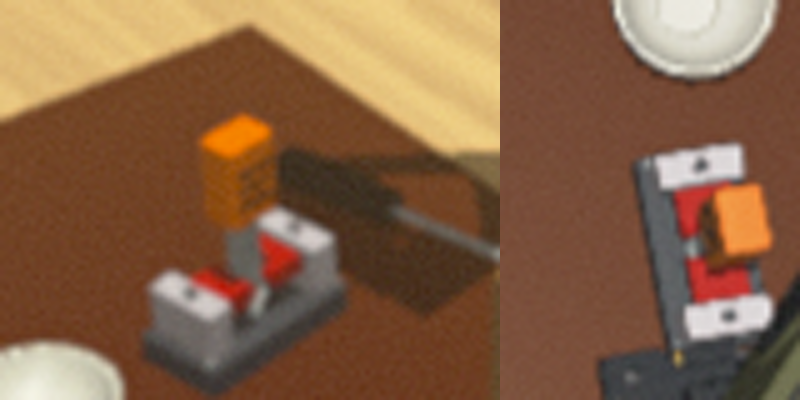

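The key stands upright in the holder (handle at about (238,170) in the left half), with its top at z ≈ 135 as expected. The jaws are closed on the neck and the arm is clear.

```bash
python3 -c "
from workcell import job_done; print(job_done())"
```

```text
the job is handed in; nothing more can be done
None
```

The key was rocked free, pulled out of the post and pressed home, and it stands upright in the right-hand holder with the arm clear; I've handed the job in, but no verdict came back.

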